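# Unlock the parts carrier and hold its sprung gate wide

### The arm

A 7-joint arm with a two-finger parallel gripper is mounted at the origin on the work surface. World frame = base frame: x ahead of the robot, y to its left, z up, the work surface at z = 0. Lengths are in m, angles in rad, forces in N, time in s.
With the tool pointing down it reaches from about 0.425 to 0.925 m from the base axis. Payload 6.8 kg.
Tool frame: the origin (TCP) lies midway between the tips of the shut fingers; the grasp point (between the pads) lies 19 mm behind it; z points along the fingers, y is the line along which they close (so a half turn about z gives the same grasp; the last joint's range is limited). The gripper opens to 85 mm and grips with 20 to 120 N. Pads are 22 mm wide; open, the fingers measure 114 mm over their backs; the gripper's body (76 mm by 85 mm) begins 54 mm behind the grasp point. The pads swing forward as they close: fully open they stand 13 mm farther back than shut.
Start: joints at [1.231, 0.477, 0.022, 1.555, -0.011, 1.109, -0.083], TCP at [0.155, -0.657, 0.231] pointing down, gripper open.
Joint ranges: [-2.96, 2.96], [-0.34, 2.1], [-1.41, 1.46], [0.24, 2.44], [-1.37, 4.51], [0.17, 1.92], [-2.96, 2.96]. Speed limits (rad/s): [2.39, 2.39, 3.14, 3.14, 3.14, 3.14, 3.14].

### API

Orientations are given as a rotation vector (axis times angle).
In Python, from bench import status, vision, r gives the robot as it stands. The module is installed in compiled form; this text tells all that it offers.
- The arm moves only by the shell command python3 -m handwheel 'ROWS' [OPENING] [FORCE]. ROWS is JSON, a list of rows, each an object with "dp": the shift along the tool's x, y, z in m, a list of three; "delta_rot": the turn, a rotation vector about the tool's x, y, z in rad, a list of three. In form: [{"dp": [x, y, z], "delta_rot": [rx, ry, rz]}, ...]. A call has 1 to 12 rows; each row is the pose to reach, as a shift and turn from the pose commanded when the call began, along the tool's axes at that moment; what a row does not reach only later rows make up. A row lasts 1/8 s, in which the tool goes at most 62.5 mm and 10.7 degrees, less where a joint would pass 70% of its speed; a pose out of reach is approached as far as the arm can. A call with a gripper value outside its range is refused whole. OPENING is the opening, from 0 (shut) to 1 (fully open), set as the call begins (- or left out, the last holds). The fingers move at their own pace and stop on an object; FORCE is the grip in N (left out, the last holds). Time passes only in rows, so rows that repeat a pose let the fingers close. It gives the time, the measured TCP pose, the force, the opening and the grip force at its end, in the units of the state.
- status.get_obs(): the state, without advancing time (a new reading comes with each control period).
- vision.grab_frame(name): name is "side" or "top" or "wrist"; returns a dict with "img" (420x560x3 uint8, blue, green, red), "fovy" (degrees; the focal length in pixels is half the picture's height over the tangent of half this angle, whatever the lens; pixels are square), "cx", "cy" (the principal point, pixels), "world_from_camera" (4x4, takes a point from camera to world coordinates). Camera axes: x right, y up, looking along -z (the intrinsics and any distortion apply to the point x, -y, -z); pixel columns grow to the right and rows downward; lengths in m; the calibration is good to about 2 mm. A picture is of the moment at which its call begins. There is no depth.
- r.hand_in(): hands the job in; it is judged then, once.
The state is a dict: "clock": time; "joints": joint angles; "qvel": joint speeds; "tau": joint torques, N m; "tcp_pos": TCP position; "orientation": TCP orientation; "contact_force": force on the tool from outside, world axes, zero at the start; "moment": the same for the moment, N m; "grip_width": finger opening in m; "gripper_force": force on a finger pad.
Only numpy, scipy, OpenCV 4.12 (cv2) and the standard library are available. Lean on these libraries where they do the work, as an engineer would, in place of code of your own. Each camera call takes 0.05 s, during which the arm holds its last target. There are 200 camera calls.

### The job

The white parts carrier on the finishing bench has a sprung front gate locked by two pinch catches: first squeeze the lock catch on the front corner panel fully home, then squeeze the grip catch on the gate itself. Keeping that squeeze, swing the gate open past its click stop until it stands about square to the carrier's front, and finish there without letting go: the job ends with you still squeezing the grip and holding the gate wide open and still so the rack inside can be taken out. Do not disturb the other things on the bench.

Things in the scene. Friction and masses are not known exactly. Their poses are not given: they have to be found in the camera images.
- tote: Parts carrier, fixed: white open box 240 (x) x 280 (y) x 100 mm high. Origin on the bench under the middle of its gate opening, in its front plane; x into the box, y left seen from the robot, z up. Box spans x 0..240, y -170..110. Front panel with lock catch: y -170..-67; gate: y -65..85 (hinge). Over 100 mm stand only 4 pinch tabs (to 140), a lock arm (126), a bolt tooth (116).
- lock_grip (a point): Lock catch's pinch point: tote x 12, y -125, z 124 mm; axes as the tote's. Two upright tabs face each other along x, each 10 mm thick, 24 wide (y), 100 to 140 mm high. The fixed rear one's outer face is 20 mm to +x of this point; the sliding steel front one's outer face is 34 mm to -x at rest, 20 mm when squeezed home (point then midway).
- lock_catch (a joint): Travel of the lock catch's front tab, m: 0 to 0.002 at the start (locked), 0.014 squeezed home (released). About 4 N to slide; it stays where it is left. Until past about 0.011 its steel tongue lets the grip catch move only some 3 mm.
- gate_grip (a point): Gate's pinch point, moves with it: z 124 mm, 76 mm from the hinge axis along the gate, 4 mm in front of it. Axes as the tote's when shut (y along the gate to the hinge). Two upright tabs face each other along y, 10 mm thick, 24 wide, 100 to 140 high: fixed grip post, outer face 18 mm to +y; sliding steel tab, outer face 32 mm to -y at rest, 18 mm squeezed home.
- grip_catch (a joint): Travel of the grip catch's sliding tab, in m: 0 at rest (bolt engaged in the keeper beside the gate), 0.014 squeezed home; sprung, about 4 N at first and 10 N at the end, and returns when let go. The bolt is clear of the keeper from about 0.011 on.
- hinge_top (a point): Point on the gate's upright hinge axis, 100 mm above the bench, at tote x = -4, y = 85 mm; fixed, axes as the tote's.
- gate (a joint): Gate angle, rad: 0 shut, grows as the free end swings out towards the robot (clockwise from above), 1.57 square to the front, end stop 1.75. A hinge spring pulls it shut (4 N at the grip when wide). A sprung ball in the sill makes a click stop, felt from 0.85 to 1.15 rad (some 10 N at the grip). Let go when wide, it springs back to that stop or farther.
- sample_plate: A flat test plate, half black half white, 25 x 90 x 6 mm, lying before the carrier's lock panel. A bystander: leave it alone. Origin under its centre.
- glass_strip: A clear glass strip, 26 x 95 x 5 mm, lying in front and to the left of the carrier. A bystander: leave it alone. Origin under its centre.
- glue_jar: A small closed jar, 44 mm across, 55 mm high, to the right of the carrier. A bystander: leave it alone. Origin under its centre.
- brush: A red-handled brush, 170 mm long, lying to the left of the carrier. A bystander: leave it alone. Origin under its centre.
- rubber_boot: A black rubber boot, 32 mm across, 40 mm high, standing inside the carrier behind the front. A bystander: leave it alone. Origin under its centre.
- driver: A screwdriver with a black handle, 160 mm long, lying to the right of the carrier. A bystander: leave it alone. Origin under its centre.
- cup: A grey cup, 70 mm across, 60 mm high, on the right of the bench. A bystander: leave it alone. Origin under its centre.

How it is judged:
On the way, in this order (a step that is already met when the one before it is completed fails the run):
1. the lock catch is squeezed home while the gate is shut (value of joint lock_catch above 0.011 m and value of joint gate below 0.05 rad), for 0.1 s.
2. then the grip catch is squeezed while the gate is still shut (value of joint each of grip_catch, lock_catch above 0.01 m and value of joint gate below 0.12 rad), for 0.1 s.
3. the gate is swung past its click stop (value of joint gate above 1.2 rad), for 0.1 s.
At the end, for the whole second after the job is handed in: Ends holding: gate over 1.35 rad (77 degrees) and still (under 0.1 rad/s); the tool within 40 mm of the gate's pinch point, fingers pressing with over 2 N and keeping the grip catch squeezed over 9 mm; lock catch still home (over 10 mm) (value of joint gate above 1.35 rad and velocity of joint gate between -0.1 and 0.1 rad/s and value of joint grip_catch above 0.009 m and contact force between the fingers and tote above 2 N and value of joint lock_catch above 0.01 m and distance between the grasp point and gate_grip below 0.04 m); the arm keeps its last pose, push and grip.
It fails at once if the grip catch is forced before the lock catch is released (value of joint grip_catch above 0.008 m and value of joint lock_catch below 0.006 m).
It fails at once if the gate is forced open with its bolt still locked (value of joint gate above 0.15 rad and value of joint lock_catch below 0.006 m).
It fails at once if another thing on the bench or in the carrier is moved more than 20 mm (distance of any of sample_plate, glass_strip, glue_jar, brush, rubber_boot, driver, cup from where it was at the start of the episode above 0.02 m).
It fails at once if the grip is let go while the gate is open (value of joint gate above 0.2 rad and value of joint grip_catch below 0.003 m).
It also fails if it takes over 45 s, if anything falls off the work surface, if the arm or the gripper's body presses on something with over 40 N, if the wrist force passes 120 N, or if a joint passes its speed limit or range.

## Working session

There is one attempt and no reset: what is moved stays moved. The work goes in short steps, Python scripts to look and compute and a shell command to move; the robot and the scene stay as the last step left them, time stands still between calls to the robot, and variables do not carry over. Pictures are saved under pics/ and viewed, at most 10 in all, crops included, and the job is handed in when it is done.

```bash
mkdir -p pics; cat > h.py <<'E'
import numpy as np, cv2
from scipy.spatial.transform import Rotation as R
from bench import status, vision, r
def grab(n, f):
    d=vision.grab_frame(n); cv2.imwrite('pics/'+f,d['img'])
    np.savez('pics/'+f[:-4]+'.npz',fovy=d['fovy'],cx=d['cx'],cy=d['cy'],T=d['world_from_camera'],keys=[k for k in d])
    return d
def ray(f,u,v):
    d=np.load('pics/'+f+'.npz'); fl=210/np.tan(np.radians(d['fovy'])/2)
    T=d['T']; v_=T[:3,:3]@np.array([(u-d['cx'])/fl,-(v-d['cy'])/fl,-1]); return T[:3,3],v_
def at_z(f,u,v,z):
    o,d=ray(f,u,v); return o+d*(z-o[2])/d[2]
E
python3 - <<'E'
from h import *
for n in('top','side'):
    d=grab(n,n+'0.png'); print(n,[k for k in d],d['fovy'],d['cx'],d['cy'],np.round(d['world_from_camera'],3).tolist())
s=status.get_obs(); print(s)
E
```

```text
top ['img', 'fovy', 'cx', 'cy', 'world_from_camera'] 49.3812803657466 271.98493120451644 214.3180304537674 [[0.018, 0.983, -0.181, 0.358], [-1.0, 0.016, -0.009, -0.021], [-0.006, 0.181, 0.983, 1.243], [0.0, 0.0, 0.0, 1.0]]
side ['img', 'fovy', 'cx', 'cy', 'world_from_camera'] 42.617374731353586 281.79738054164216 216.17188480072713 [[-0.983, 0.102, -0.149, 0.388], [-0.18, -0.48, 0.858, 1.022], [0.016, 0.871, 0.491, 0.704], [0.0, 0.0, 0.0, 1.0]]
{'clock': 0.1, 'joints': array([ 1.23088709,  0.47771527,  0.02231995,  1.55631557, -0.0114762 ,
        1.10929844, -0.08309717]), 'qvel': array([ 0.00058973, -0.00132975,  0.00054928, -0.00291466, -0.00039341,
        0.00097996, -0.00031817]), 'tau': array([ 4.51888744e-03, -5.97755599e+01,  1.61381822e+00, -2.81952721e+01,
        1.28423504e-02,  5.04289434e-03,  1.86835098e-05]), 'tcp_pos': array([ 0.15495335, -0.6564447 ,  0.23043958]), 'orientation': array([-3.11893697e+00, -3.63212106e-01,  4.89500256e-04]), 'contact_force': array([-0.03722732,  0.11386676, -0.71101616]), 'moment': array([-0.01153591, -0.00183437, -0.02277837]), 'gripper_force': 0.0, 'grip_width': 0.08512085497159852}
```

View pics/top0.png

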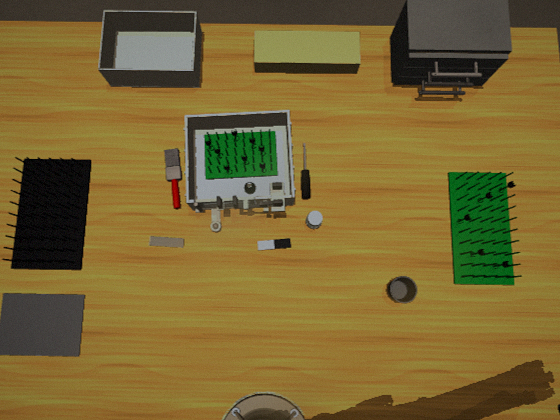

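View pics/side0.png

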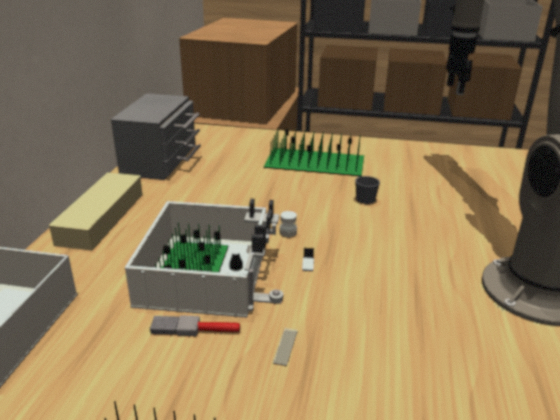

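```bash
python3 - <<'E'
from h import *
a=cv2.imread('pics/top0.png')[100:260,160:330]; cv2.imwrite('pics/c1.png',cv2.resize(a,(637,600),interpolation=cv2.INTER_CUBIC))
print(600/160, 637/170)
E
```

```text
3.75 3.7470588235294118
```

View pics/c1.png

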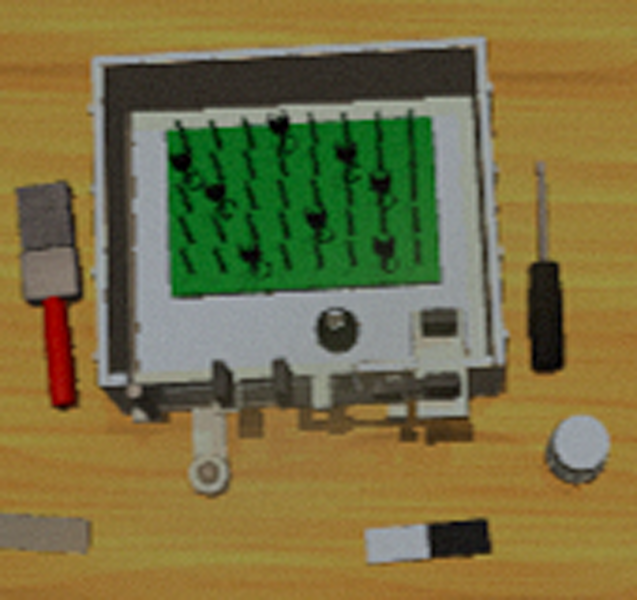

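The crop shows the tote rim corners at crop (93,60), (485,40), (505,368), (100,385); gate tabs near (222,365) and (282,363); lock tabs near (438,318) and (436,382).

```bash
cat >> h.py <<'E'
def full(p): return p[0]/3.747+160, p[1]/3.75+100
E
python3 - <<'E'
from h import *
from scipy.optimize import least_squares
im=[(93,60),(485,40),(505,368),(100,385)]
mod=np.array([(.24,.11),(.24,-.17),(0,-.17),(0,.11)])
W=np.array([at_z('top0',*full(p),.1)[:2] for p in im]); print(W.round(3))
f=lambda q:(mod@np.array([[np.cos(q[2]),np.sin(q[2])],[-np.sin(q[2]),np.cos(q[2])]])+q[:2]-W).ravel()
s=least_squares(f,[.5,0,0]); q=s.x; print(q.round(4),s.fun.round(4))
c,sn=np.cos(q[2]),np.sin(q[2]); M=np.array([[c,-sn],[sn,c]])
def P(*l): return M@l+q[:2]
print('lock',P(.012,-.125),'gate grip',P(-.008,.009),'hinge',P(-.004,.085))
for p in [(222,365),(282,363),(438,318),(436,382)]:
    w=at_z('top0',*full(p),.14)[:2]; print(p,w.round(3),'tote',(M.T@(w-q[:2])).round(3))
for p,z in [((338,316),.04),((425,542),0.006),((40,533),.005),((208,470),.0)]:
    w=at_z('top0',*full(p),z)[:2]; print(p,w.round(3),'tote',(M.T@(w-q[:2])).round(3))
E
```

```text
[[ 0.83   0.226]
 [ 0.849 -0.052]
 [ 0.612 -0.068]
 [ 0.595  0.209]]
[0.5998 0.1006 0.067 ] [ 0.002   0.0007  0.0014 -0.0013 -0.0005 -0.0011 -0.0028  0.0018]
lock [ 0.62013286 -0.02329871] gate grip [0.59121149 0.10906274] hinge [0.59011722 0.18516006]
(222, 365) [0.602 0.121] tote [0.003 0.02 ]
(282, 363) [0.604 0.081] tote [ 0.003 -0.02 ]
(438, 318) [ 0.636 -0.021] tote [ 0.028 -0.124]
(436, 382) [ 0.593 -0.021] tote [-0.015 -0.121]
(338, 316) [0.662 0.051] tote [ 0.058 -0.054]
(425, 542) [ 0.502 -0.015] tote [-0.105 -0.109]
(40, 533) [0.504 0.266] tote [-0.084  0.171]
(208, 470) [0.554 0.146] tote [-0.043  0.048]
```

```bash
cat >> h.py <<'E'
Q=np.array([.5998,.1006,.067])
def w(x,y,z): c,s=np.cos(Q[2]),np.sin(Q[2]); return np.array([Q[0]+c*x-s*y,Q[1]+s*x+c*y,z])
def Rdown(a): # tool y horizontal at world angle a, z down
    y=np.array([np.cos(a),np.sin(a),0]); z=np.array([0,0,-1.]); return np.c_[np.cross(y,z),y,z]
def plan(pts): # list of (pos,yaw of tool y) -> dp, rot from the measured pose
    s=status.get_obs(); R0=R.from_rotvec(s['orientation']).as_matrix()
    for p,a in pts: print((R0.T@(p-s['tcp_pos'])).round(4).tolist(), R.from_matrix(R0.T@Rdown(a)).as_rotvec().round(4).tolist())
def st():
    s=status.get_obs(); R0=R.from_rotvec(s['orientation']).as_matrix(); c,sn=np.cos(Q[2]),np.sin(Q[2])
    d=s['tcp_pos'][:2]-Q[:2]
    print('t',round(s['clock'],2),'tcp',s['tcp_pos'].round(4),'tote',(c*d[0]+sn*d[1]).round(4),(-sn*d[0]+c*d[1]).round(4),'yaw',np.arctan2(R0[1,1],R0[0,1]).round(3),'z',R0[:,2].round(3),'j',s['joints'].round(2),'F',s['contact_force'].round(1),'w',round(s['grip_width'],4),'gf',round(s['gripper_force'],1))
E
python3 -c "
from h import *
st(); plan([(w(.012,-.125,.23),Q[2])])"
```

```text
t 0.1 tcp [ 0.155  -0.6564  0.2304] tote -0.4945 -0.7256 yaw -1.339 z [-0.     0.002 -1.   ] j [ 1.23  0.48  0.02  1.56 -0.01  1.11 -0.08] F [-0.   0.1 -0.7] w 0.0851 gf 0.0
[0.5982, -0.5093, 0.0012] [-0.0014, -0.001, -1.4059]
```

```bash
python3 -m handwheel '[{"dp":[0.6,-0.51,0.0],"delta_rot":[0,0,-1.406]},{"dp":[0.6,-0.51,0.0],"delta_rot":[0,0,-1.406]},{"dp":[0.6,-0.51,0.0],"delta_rot":[0,0,-1.406]},{"dp":[0.6,-0.51,0.0],"delta_rot":[0,0,-1.406]},{"dp":[0.6,-0.51,0.0],"delta_rot":[0,0,-1.406]},{"dp":[0.6,-0.51,0.0],"delta_rot":[0,0,-1.406]},{"dp":[0.6,-0.51,0.0],"delta_rot":[0,0,-1.406]},{"dp":[0.6,-0.51,0.0],"delta_rot":[0,0,-1.406]},{"dp":[0.6,-0.51,0.0],"delta_rot":[0,0,-1.406]},{"dp":[0.6,-0.51,0.0],"delta_rot":[0,0,-1.406]},{"dp":[0.6,-0.51,0.0],"delta_rot":[0,0,-1.406]},{"dp":[0.6,-0.51,0.0],"delta_rot":[0,0,-1.406]}]' 1 30; python3 -c "
from h import *
st(); plan([(w(.012,-.125,.23),Q[2])])"
```

```text
clock: 1.6
tcp_pos: [0.6004, -0.0516, 0.231]
orientation: [-2.146, -2.294, 0.001]
contact_force: [0.6, -0.0, 0.5]
grip_width: 0.085
gripper_force: 0.0
t 1.6 tcp [ 0.6004 -0.0516  0.231 ] tote -0.0096 -0.1519 yaw 0.066 z [-0. -0. -1.] j [ 0.39  0.41 -0.54  1.71  0.23  1.09 -0.15] F [ 0.6 -0.   0.5] w 0.085 gf 0.0
[0.0269, 0.0216, 0.001] [-0.0005, 0.0003, -0.0006]
```

```bash
python3 -m handwheel '[{"dp":[0.027,0.022,0],"delta_rot":[0,0,0]},{"dp":[0.027,0.022,0],"delta_rot":[0,0,0]},{"dp":[0.027,0.022,0],"delta_rot":[0,0,0]}]'; python3 -c "
from h import *
st(); grab('wrist','w1.png'); d=np.load('pics/w1.npz'); print(d['fovy'],d['T'].round(3).tolist())
T=np.linalg.inv(d['T']); fl=210/np.tan(np.radians(d['fovy'])/2)
for p in [(.032,-.125,.14),(.022,-.125,.14),(-.022,-.125,.14),(-.012,-.125,.14),(0,-.065,.1),(-.008,-.018,.14),(-.008,.022,.14)]:
    c=T@np.r_[w(*p),1]; print(p,(d['cx']+fl*c[0]/-c[2]).round(),(d['cy']-fl*c[1]/-c[2]).round())
"
```

```text
clock: 1.98
tcp_pos: [0.6192, -0.0256, 0.2307]
orientation: [-2.146, -2.294, 0.002]
contact_force: [-0.7, -1.3, -0.2]
grip_width: 0.0856
gripper_force: 0.0
t 1.98 tcp [ 0.6192 -0.0256  0.2307] tote 0.0109 -0.1272 yaw 0.066 z [-0.001 -0.001 -1.   ] j [ 0.34  0.44 -0.54  1.66  0.25  1.11 -0.2 ] F [-0.7 -1.3 -0.2] w 0.0856 gf 0.0
63.90087790691768 [[0.998, -0.064, -0.018, 0.616], [0.067, 0.959, 0.275, 0.045], [-0.001, -0.275, 0.961, 0.373], [0.0, 0.0, 0.0, 1.0]]
(0.032, -0.125, 0.14) 306.0 210.0
(0.022, -0.125, 0.14) 293.0 210.0
(-0.022, -0.125, 0.14) 231.0 210.0
(-0.012, -0.125, 0.14) 245.0 210.0
(0, -0.065, 0.1) 263.0 122.0
(-0.008, -0.018, 0.14) 247.0 48.0
(-0.008, 0.022, 0.14) 245.0 -25.0
```

View pics/w1.png

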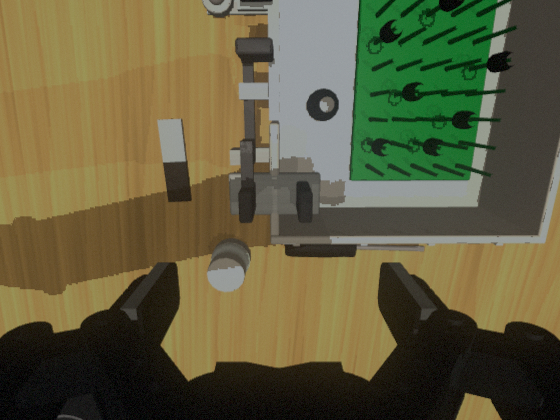

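```bash
python3 - <<'E'
from h import *
a=cv2.imread('pics/w1.png')[20:245,200:360]; b=cv2.imread('pics/side0.png')[190:320,120:300]
a=cv2.resize(a,None,fx=2.6,fy=2.6,interpolation=cv2.INTER_CUBIC)
cv2.imwrite('pics/c2.png',a)
cv2.imwrite('pics/c3.png',cv2.resize(b,None,fx=4.4,fy=4.4,interpolation=cv2.INTER_CUBIC))
for f in('top0','side0','w1'):
    d=np.load('pics/'+f+'.npz');T=np.linalg.inv(d['T']); fl=210/np.tan(np.radians(d['fovy'])/2)
    for p in [(0,-.17,.1),(0.24,-.17,.1),(0,.11,.1),(.24,.11,.1),(.032,-.125,.14),(-.022,-.125,.14)]:
        c=T@np.r_[w(*p),1]; u=np.array([d['cx']+fl*c[0]/-c[2],d['cy']-fl*c[1]/-c[2]])
        if f=='side0': u=(u-[120,190])*4.4
        if f=='w1': print(u.round(),end='');u=(u-[200,20])*2.6
        print(f,p,u.round())
E
```

```text
top0 (0, -0.17, 0.1) [295. 198.]
top0 (0.24, -0.17, 0.1) [290. 110.]
top0 (0, 0.11, 0.1) [186. 204.]
top0 (0.24, 0.11, 0.1) [185. 115.]
top0 (0.032, -0.125, 0.14) [277. 183.]
top0 (-0.022, -0.125, 0.14) [278. 204.]
side0 (0, -0.17, 0.1) [650.  77.]
side0 (0.24, -0.17, 0.1) [213.  47.]
side0 (0, 0.11, 0.1) [562. 383.]
side0 (0.24, 0.11, 0.1) [ 25. 339.]
side0 (0.032, -0.125, 0.14) [576.  45.]
side0 (-0.022, -0.125, 0.14) [681.  52.]
[265. 247.]w1 (0, -0.17, 0.1) [169. 590.]
[541. 247.]w1 (0.24, -0.17, 0.1) [886. 590.]
[ 260. -159.]w1 (0, 0.11, 0.1) [ 156. -465.]
[ 634. -159.]w1 (0.24, 0.11, 0.1) [1129. -466.]
[306. 210.]w1 (0.032, -0.125, 0.14) [277. 494.]
[231. 210.]w1 (-0.022, -0.125, 0.14) [ 82. 494.]
```

View pics/c2.png

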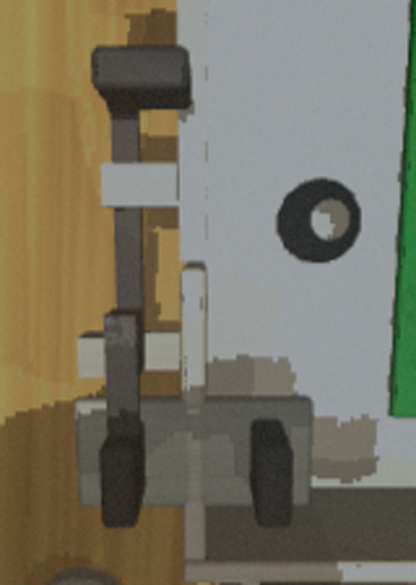

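View pics/c3.png

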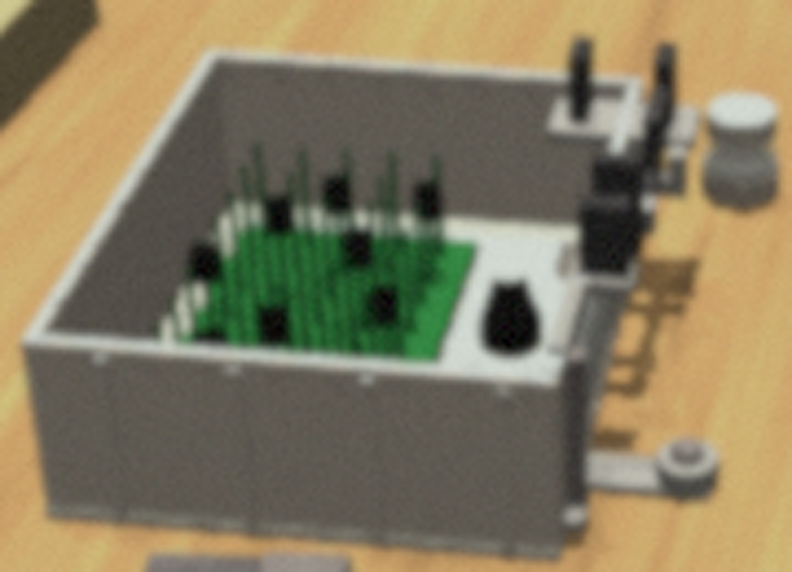

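Wrist crop shows rear lock tab top right edge at crop x≈293, front one's left edge ≈101 (rows 435–523), gate sliding tab top centred (141,65). Side crop: rim corners at (25,340), (562,380), (213,52), lock tab tops at (581,42) and (666,47). The estimates differ by a few mm, so I'll fit all views jointly.

```bash
python3 - <<'E'
from h import *
import h
from scipy.optimize import least_squares
sc=lambda u,v:(u/4.4+120,v/4.4+190); wc=lambda u,v:(u/2.6+200,v/2.6+20)
O=[('top0',(.24,.11,.1),full((93,60))),('top0',(.24,-.17,.1),full((485,40))),('top0',(0,.11,.1),full((100,385))),
('top0',(.027,-.125,.14),full((438,318))),('top0',(-.017,-.125,.14),full((436,382))),('top0',(-.008,.022,.14),full((222,365))),('top0',(-.008,-.018,.14),full((282,363))),
('side0',(.24,.11,.1),sc(25,340)),('side0',(0,.11,.1),sc(562,380)),('side0',(.24,-.17,.1),sc(213,52)),('side0',(.027,-.125,.14),sc(581,42)),('side0',(-.017,-.125,.14),sc(666,47)),
('w1',(.032,-.125,.14),wc(293,479)),('w1',(-.022,-.125,.14),wc(101,479)),('w1',(-.008,-.018,.14),wc(141,65)),('w1',(.24,-.17,.1),(541,242))]
D={f:dict(np.load('pics/'+f+'.npz')) for f in('top0','side0','w1')}
def res(q,mm=True):
    h.Q=q; o=[]
    for f,p,uv in O:
        d=D[f]; c=np.linalg.inv(d['T'])@np.r_[h.w(*p),1]; fl=210/np.tan(np.radians(d['fovy'])/2)
        o.append((np.array([d['cx']+fl*c[0]/-c[2],d['cy']-fl*c[1]/-c[2]])-uv)*-c[2]/fl*1000)
    return np.array(o).ravel()
s=least_squares(res,Q,loss='soft_l1',x_scale=[.01,.01,.01]); print(s.x.round(4)); 
for (f,p,_),e in zip(O,res(s.x).reshape(-1,2)): print(f,p,e.round(1))
E
```

```text
[0.6016 0.1011 0.0694]
top0 (0.24, 0.11, 0.1) [-1.6 -3.3]
top0 (0.24, -0.17, 0.1) [ 0.3 -3.4]
top0 (0, 0.11, 0.1) [-2.2  1.2]
top0 (0.027, -0.125, 0.14) [ 0.3 -1.1]
top0 (-0.017, -0.125, 0.14) [ 4.  -0.6]
top0 (-0.008, 0.022, 0.14) [-2.2  9.4]
top0 (-0.008, -0.018, 0.14) [-1.8  8.7]
side0 (0.24, 0.11, 0.1) [-2.1 -0. ]
side0 (0, 0.11, 0.1) [-1.7  1.3]
side0 (0.24, -0.17, 0.1) [-2.6 -2.7]
side0 (0.027, -0.125, 0.14) [0.4 2. ]
side0 (-0.017, -0.125, 0.14) [0.7 2.4]
w1 (0.032, -0.125, 0.14) [-2.3  3.8]
w1 (-0.022, -0.125, 0.14) [-3.2  3.9]
w1 (-0.008, -0.018, 0.14) [-2.7  1.4]
w1 (0.24, -0.17, 0.1) [2.2 3.3]
```

```bash
sed -i 's/^Q=.*/Q=np.array([.6028,.1022,.069])/' h.py; python3 -c "
from h import *
st(); plan([(w(.012,-.125,.105),Q[2])])"
```

```text
t 2.02 tcp [ 0.6191 -0.0263  0.2309] tote 0.0074 -0.1293 yaw 0.065 z [-0.001 -0.001 -1.   ] j [ 0.34  0.44 -0.54  1.66  0.25  1.11 -0.2 ] F [ 0.5 -0.3  0.3] w 0.0855 gf 0.0
[0.0044, 0.0047, 0.1259] [-0.0012, 0.001, -0.0039]
```

```bash
python3 -m handwheel '[{"dp":[0.0044,0.0047,0.03],"delta_rot":[0,0,-0.004]},{"dp":[0.0044,0.0047,0.08],"delta_rot":[0,0,-0.004]},{"dp":[0.0044,0.0047,0.11],"delta_rot":[0,0,-0.004]},{"dp":[0.0044,0.0047,0.126],"delta_rot":[0,0,-0.004]},{"dp":[0.0044,0.0047,0.126],"delta_rot":[0,0,-0.004]},{"dp":[0.0044,0.0047,0.126],"delta_rot":[0,0,-0.004]}]'; python3 -c "
from h import *
st(); plan([(w(.012,-.125,.105),Q[2])]);grab('wrist','w2.png')"
```

```text
clock: 2.78
tcp_pos: [0.6252, -0.0201, 0.1068]
orientation: [2.141, 2.297, 0.002]
contact_force: [0.6, -0.3, 1.1]
grip_width: 0.0857
gripper_force: 0.0
t 2.77 tcp [ 0.6252 -0.0201  0.1068] tote 0.0139 -0.1235 yaw 0.07 z [ 0.002 -0.    -1.   ] j [ 0.29  0.58 -0.49  1.76  0.34  0.89 -0.28] F [ 0.6 -0.3  1.1] w 0.0857 gf 0.0
[-0.0014, -0.0019, 0.0018] [0.0024, 0.0003, 0.0014]
```

View pics/w2.png

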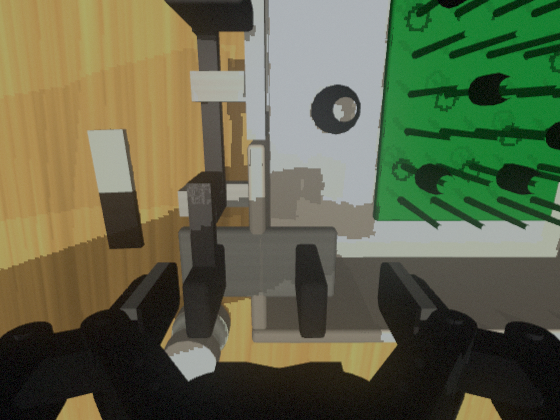

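Fingers straddle the lock tabs (tabs at cols 187–225 and 295–326; finger centre col ≈279, desired ≈275). Closing now.

```bash
python3 -m handwheel '[{"dp":[-0.001,-0.002,0.001],"delta_rot":[0,0,0]},{"dp":[-0.001,-0.002,0.001],"delta_rot":[0,0,0]},{"dp":[-0.001,-0.002,0.001],"delta_rot":[0,0,0]},{"dp":[-0.001,-0.002,0.001],"delta_rot":[0,0,0]},{"dp":[-0.001,-0.002,0.001],"delta_rot":[0,0,0]},{"dp":[-0.001,-0.002,0.001],"delta_rot":[0,0,0]},{"dp":[-0.001,-0.002,0.001],"delta_rot":[0,0,0]},{"dp":[-0.001,-0.002,0.001],"delta_rot":[0,0,0]}]' 0 25; python3 -c "
from h import *
st()"
```

```text
clock: 3.82
tcp_pos: [0.6237, -0.0211, 0.1052]
orientation: [2.14, 2.297, 0.003]
contact_force: [5.2, -1.1, 6.2]
grip_width: 0.0386
gripper_force: 32.2
t 3.83 tcp [ 0.6237 -0.0211  0.1052] tote 0.0124 -0.1245 yaw 0.071 z [ 0.003 -0.    -1.   ] j [ 0.29  0.58 -0.49  1.76  0.34  0.88 -0.28] F [ 5.2 -1.1  6.2] w 0.0386 gf 32.2
```

```bash
python3 -m handwheel '[{"dp":[0,0,0],"delta_rot":[0,0,0]},{"dp":[0,0,0],"delta_rot":[0,0,0]},{"dp":[0,0,0],"delta_rot":[0,0,0]},{"dp":[0,0,0],"delta_rot":[0,0,0]},{"dp":[0,0,-0.02],"delta_rot":[0,0,0]},{"dp":[0,0,-0.06],"delta_rot":[0,0,0]},{"dp":[0,0,-0.1],"delta_rot":[0,0,0]},{"dp":[0,0,-0.1],"delta_rot":[0,0,0]}]' 1; python3 -c "
from h import *
st();plan([(w(-.008,.009,.2),Q[2]+np.pi/2)])"
```

```text
clock: 4.82
tcp_pos: [0.6249, -0.0204, 0.2096]
orientation: [2.137, 2.294, 0.009]
contact_force: [-0.1, -1.1, -0.5]
grip_width: 0.0855
gripper_force: 0.0
t 4.83 tcp [ 0.6249 -0.0204  0.2096] tote 0.0136 -0.1238 yaw 0.071 z [ 0.008  0.    -1.   ] j [ 0.33  0.47 -0.54  1.68  0.27  1.06 -0.22] F [-0.1 -1.1 -0.5] w 0.0855 gf 0.0
[0.1328, -0.0214, 0.0094] [0.0061, 0.0069, -1.5688]
```

```bash
python3 -m handwheel '[{"dp":[0.03,-0.01,0],"delta_rot":[0,0,-0.18]},{"dp":[0.06,-0.015,0],"delta_rot":[0,0,-0.36]},{"dp":[0.1,-0.021,0],"delta_rot":[0,0,-0.54]},{"dp":[0.133,-0.021,0.0],"delta_rot":[0,0,-0.72]},{"dp":[0.133,-0.021,0],"delta_rot":[0,0,-0.9]},{"dp":[0.133,-0.021,0.0],"delta_rot":[0,0,-1.08]},{"dp":[0.133,-0.021,0.0],"delta_rot":[0,0,-1.26]},{"dp":[0.133,-0.021,0.0],"delta_rot":[0,0,-1.44]},{"dp":[0.133,-0.021,0.0],"delta_rot":[0,0,-1.57]},{"dp":[0.133,-0.021,0.0],"delta_rot":[0,0,-1.57]},{"dp":[0.133,-0.021,0.0],"delta_rot":[0,0,-1.57]}]' 1; python3 -c "
from h import *
st();plan([(w(-.008,.009,.105),Q[2]+np.pi/2)])
grab('wrist','w3.png')
d=np.load('pics/w3.npz');T=np.linalg.inv(d['T']); fl=210/np.tan(np.radians(d['fovy'])/2)
for p in [(-.008,.027,.14),(-.008,-.023,.14),(-.02,.022,.14),(-.02,-.018,.14),(.004,-.018,.14),(-.008,-.125,.14)]:
    c=T@np.r_[w(*p),1]; print(p,(d['cx']+fl*c[0]/-c[2]).round(),(d['cy']-fl*c[1]/-c[2]).round())
"
```

```text
clock: 6.2
tcp_pos: [0.5918, 0.1101, 0.2043]
orientation: [0.106, -3.14, 0.0]
contact_force: [-0.7, -0.2, -0.4]
grip_width: 0.0853
gripper_force: 0.0
t 6.2 tcp [0.5918 0.1101 0.2043] tote -0.0104 0.0086 yaw 1.638 z [-0. -0. -1.] j [ 0.37  0.54 -0.91  1.72  0.47  1.12  0.96] F [-0.7 -0.2 -0.4] w 0.0853 gf 0.0
[-0.0024, 0.0004, 0.0993] [-0.0001, -0.0001, -0.0014]
(-0.008, 0.027, 0.14) 306.0 226.0
(-0.008, -0.023, 0.14) 228.0 226.0
(-0.02, 0.022, 0.14) 298.0 208.0
(-0.02, -0.018, 0.14) 235.0 208.0
(0.004, -0.018, 0.14) 237.0 243.0
(-0.008, -0.125, 0.14) 71.0 226.0
```

View pics/w3.png

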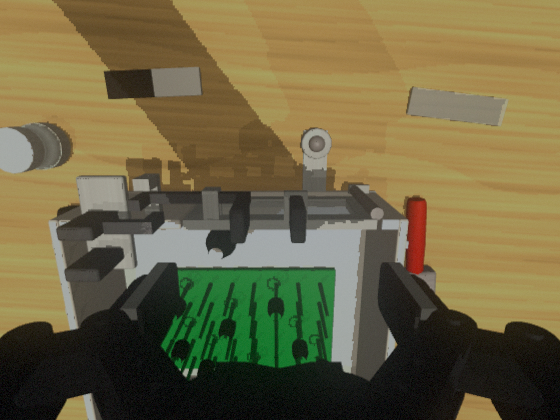

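Gate tabs appear at cols 229–250 and 286–305, rows 208–243, matching the prediction within a mm. Descend and squeeze.

```bash
python3 -m handwheel '[{"dp":[-0.002,0,0.03],"delta_rot":[0,0,0]},{"dp":[-0.002,0,0.07],"delta_rot":[0,0,0]},{"dp":[-0.002,0,0.099],"delta_rot":[0,0,0]},{"dp":[-0.002,0,0.099],"delta_rot":[0,0,0]},{"dp":[-0.002,0,0.099],"delta_rot":[0,0,0]}]' 1; python3 -c "
from h import *
st();plan([(w(-.008,.009,.105),Q[2]+np.pi/2)])"
```

```text
clock: 6.88
tcp_pos: [0.5946, 0.1109, 0.1066]
orientation: [-0.11, 3.138, 0.001]
contact_force: [-0.3, 0.2, 0.3]
grip_width: 0.0852
gripper_force: 0.0
t 6.88 tcp [0.5946 0.1109 0.1066] tote -0.0076 0.0092 yaw 1.641 z [ 0.002  0.    -1.   ] j [ 0.32  0.65 -0.84  1.79  0.58  0.96  0.88] F [-0.3  0.2  0.3] w 0.0852 gf 0.0
[0.0004, -0.0002, 0.0016] [0.0004, 0.0016, 0.0008]
```

```bash
python3 -m handwheel '[{"dp":[0,0,0.001],"delta_rot":[0,0,0]},{"dp":[0,0,0.001],"delta_rot":[0,0,0]},{"dp":[0,0,0.001],"delta_rot":[0,0,0]},{"dp":[0,0,0.001],"delta_rot":[0,0,0]},{"dp":[0,0,0.001],"delta_rot":[0,0,0]},{"dp":[0,0,0.001],"delta_rot":[0,0,0]},{"dp":[0,0,0.001],"delta_rot":[0,0,0]},{"dp":[0,0,0.001],"delta_rot":[0,0,0]},{"dp":[0,0,0.001],"delta_rot":[0,0,0]}]' 0 40; python3 -c "
from h import *
st()
s=status.get_obs(); R0=R.from_rotvec(s['orientation']).as_matrix(); H=w(-.004,.085,0); p0=s['tcp_pos']
for k in range(1,15):
    a=.12*k; M=R.from_rotvec([0,0,-a]).as_matrix(); d=R0.T@(M@(p0-H)+H-p0); print(round(a,2),d.round(4).tolist())
"
```

```text
clock: 8.0
tcp_pos: [0.595, 0.1103, 0.1061]
orientation: [-0.11, 3.137, -0.001]
contact_force: [-0.6, -0.5, 7.5]
grip_width: 0.0352
gripper_force: 41.1
t 8.0 tcp [0.595  0.1103 0.1061] tote -0.0072 0.0087 yaw 1.641 z [ 0.003 -0.001 -1.   ] j [ 0.32  0.65 -0.83  1.79  0.58  0.96  0.88] F [-0.6 -0.5  7.5] w 0.0352 gf 41.1
0.12 [0.0091, 0.0009, -0.0]
0.24 [0.0181, 0.003, -0.0001]
0.36 [0.0267, 0.006, -0.0001]
0.48 [0.0349, 0.0101, -0.0001]
0.6 [0.0425, 0.0152, -0.0001]
0.72 [0.0495, 0.0211, -0.0002]
0.84 [0.0558, 0.0278, -0.0002]
0.96 [0.0611, 0.0352, -0.0002]
1.08 [0.0656, 0.0432, -0.0002]
1.2 [0.0691, 0.0517, -0.0002]
1.32 [0.0715, 0.0605, -0.0002]
1.44 [0.0728, 0.0696, -0.0003]
1.56 [0.0731, 0.0788, -0.0003]
1.68 [0.0723, 0.0879, -0.0003]
```

```bash
python3 -m handwheel '[{"dp":[0.0046,0.0003,0],"delta_rot":[0,0,0.06]},{"dp":[0.0091,0.0009,0],"delta_rot":[0,0,0.12]},{"dp":[0.0181,0.003,0],"delta_rot":[0,0,0.24]},{"dp":[0.0267,0.006,0],"delta_rot":[0,0,0.36]},{"dp":[0.0349,0.0101,0],"delta_rot":[0,0,0.48]},{"dp":[0.0349,0.0101,0],"delta_rot":[0,0,0.48]},{"dp":[0.0349,0.0101,0],"delta_rot":[0,0,0.48]}]'; python3 -c "
from h import *
st(); plan([(w(-.004,.085,0)+R.from_rotvec([0,0,-a]).apply(w(-.0075,.009,.105)-w(-.004,.085,0)),Q[2]+np.pi/2-a) for a in (.48,.6,.72,.84,.96,1.08,1.2,1.32,1.44,1.56)])"
```

```text
clock: 8.88
tcp_pos: [0.5599, 0.1178, 0.1061]
orientation: [0.636, 3.073, -0.0]
contact_force: [0.3, -0.7, 10.7]
grip_width: 0.035
gripper_force: 42.4
t 8.88 tcp [0.5599 0.1178 0.1061] tote -0.0417 0.0186 yaw 1.163 z [ 0.003 -0.001 -1.   ] j [ 0.25  0.57 -0.74  1.88  0.49  0.88  0.42] F [ 0.3 -0.7 10.7] w 0.035 gf 42.4
[0.0007, 0.0004, 0.0011] [0.0006, 0.003, 0.0027]
[0.0098, 0.0013, 0.001] [0.0007, 0.003, 0.1227]
[0.0187, 0.0034, 0.001] [0.0009, 0.003, 0.2427]
[0.0273, 0.0065, 0.001] [0.0011, 0.0029, 0.3627]
[0.0354, 0.0107, 0.001] [0.0013, 0.0028, 0.4827]
[0.043, 0.0157, 0.001] [0.0015, 0.0028, 0.6027]
[0.0499, 0.0217, 0.0009] [0.0016, 0.0027, 0.7227]
[0.0561, 0.0284, 0.0009] [0.0018, 0.0026, 0.8427]
[0.0614, 0.0358, 0.0009] [0.002, 0.0025, 0.9627]
[0.0658, 0.0438, 0.0009] [0.0021, 0.0024, 1.0827]
```

```bash
python3 -m handwheel '[{"dp":[0.0095,0.001,0],"delta_rot":[0,0,0.12]},{"dp":[0.0185,0.0032,0],"delta_rot":[0,0,0.24]},{"dp":[0.027,0.0063,0],"delta_rot":[0,0,0.36]},{"dp":[0.0352,0.0104,0],"delta_rot":[0,0,0.48]},{"dp":[0.0427,0.0155,0],"delta_rot":[0,0,0.6]},{"dp":[0.0497,0.0214,0],"delta_rot":[0,0,0.72]},{"dp":[0.0559,0.0281,0],"delta_rot":[0,0,0.84]},{"dp":[0.0612,0.0356,0],"delta_rot":[0,0,0.96]},{"dp":[0.0656,0.0436,0],"delta_rot":[0,0,1.08]},{"dp":[0.0656,0.0436,0],"delta_rot":[0,0,1.08]},{"dp":[0.0656,0.0436,0],"delta_rot":[0,0,1.08]},{"dp":[0.0656,0.0436,0],"delta_rot":[0,0,1.08]}]'; python3 -c "
from h import *
st(); plan([(w(-.004,.085,0)+R.from_rotvec([0,0,-a]).apply(w(-.0075,.009,.105)-w(-.004,.085,0)),Q[2]+np.pi/2-a) for a in (1.56,)])
grab('top','t4.png'); grab('wrist','w4.png')
a=cv2.imread('pics/t4.png')[100:260,160:330]; b=cv2.imread('pics/w4.png')
cv2.imwrite('pics/c4.png',np.hstack([cv2.resize(a,(400,376)),cv2.resize(b,(400,300))[:, :].copy() if 0 else cv2.copyMakeBorder(cv2.resize(b,(400,300)),0,76,0,0,cv2.BORDER_CONSTANT)]))"
```

```text
clock: 10.38
tcp_pos: [0.5169, 0.1832, 0.106]
orientation: [2.128, 2.308, 0.001]
contact_force: [0.1, -4.9, 14.6]
grip_width: 0.0354
gripper_force: 43.8
t 10.38 tcp [0.5169 0.1832 0.106 ] tote -0.0801 0.0867 yaw 0.081 z [ 0.002 -0.001 -1.   ] j [-0.05  0.48 -0.51  1.94  0.32  0.8  -0.66] F [ 0.1 -4.9 14.6] w 0.0354 gf 43.8
[0.0009, 0.0001, 0.001] [0.0017, 0.0013, 0.0014]
```

View pics/c4.png

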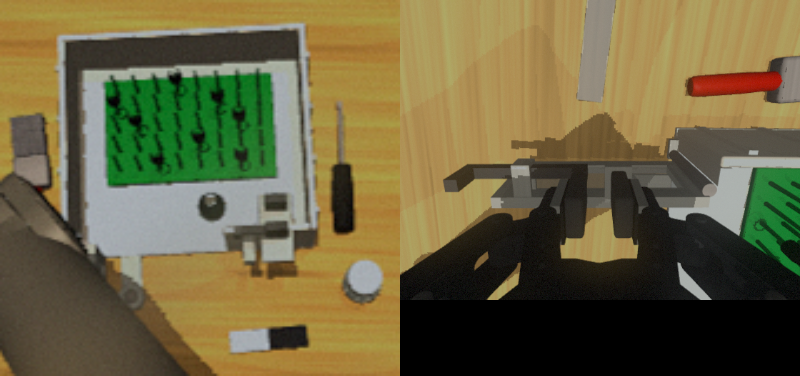

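The wrist view shows the fingers gripping both gate tabs, with the gate square to the carrier. The top view shows the opening clear and the bystanders in place. After a short hold I'll hand in.

```bash
python3 -m handwheel '[{"dp":[0,0,0],"delta_rot":[0,0,0]},{"dp":[0,0,0],"delta_rot":[0,0,0]},{"dp":[0,0,0],"delta_rot":[0,0,0]},{"dp":[0,0,0],"delta_rot":[0,0,0]}]'; python3 -c "
from h import *
st(); print(np.abs(status.get_obs()['qvel']).max()); print(r.hand_in())"
```

```text
clock: 10.98
tcp_pos: [0.5169, 0.1832, 0.106]
orientation: [2.128, 2.308, 0.001]
contact_force: [-0.8, -4.9, 13.4]
grip_width: 0.0351
gripper_force: 43.8
t 10.97 tcp [0.5169 0.1832 0.106 ] tote -0.0801 0.0867 yaw 0.081 z [ 0.002 -0.001 -1.   ] j [-0.05  0.48 -0.51  1.94  0.32  0.8  -0.66] F [-0.8 -4.9 13.4] w 0.0351 gf 43.8
0.0009920770932167955
the job is handed in; nothing more can be done
None
```

I squeezed the lock catch home, then squeezed the grip catch and swung the gate past its click stop to about 1.56 rad. I handed the job in at about 11 s with the arm still, holding the gate open and squeezing the grip at about 44 N; no verdict was returned.

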